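# Fit the bushing and the retaining clip of a belt grinder's idler wheel

## Robot

A 6-joint arm with a two-finger parallel gripper is mounted at the origin on a cart in front of the work surface, level with it; the furniture and walls round the work are solid. World frame = base frame: x ahead of the robot, y to its left, z up, the work surface at z = 0. Lengths are in mm, angles in degrees, forces in N, time in s.
With the tool pointing down it reaches from about 275 to 825 mm from the base axis. Payload 4.9 kg.
Tool frame: the origin (TCP) lies midway between the tips of the shut fingers; the grasp point (between the pads) lies 19 mm behind it; z points along the fingers, y is the line along which they close (so a half turn about z gives the same grasp; the last joint's range is limited). The gripper opens to 85 mm and grips with 20 to 120 N. Pads are 22 mm wide; open, the fingers measure 114 mm over their backs; the gripper's body (76 mm by 85 mm) begins 54 mm behind the grasp point. The pads swing forward as they close: fully open they stand 13 mm farther back than shut.
Start: joints at [-76.673, 18.69, -11.035, 60.275, 0, 82.311], TCP at [197.259, -513.427, 231.281] pointing down, gripper open.
Joint ranges: [-152.03, 152.03], [-55.5, 102.48], [-74.3, 77.21], [-110.64, 120.58], [-84.22, 78.4], [-180, 180]. Speed limits (degrees/s): [147.25, 147.25, 180, 180, 180, 180].

## Interface

Orientations are given as a 3x3 rotation matrix whose columns are the frame's x, y, z axes.
In Python, from bench import * gives the robot as it stands.
- The arm moves only by the shell command python3 -m inch 'ROWS' [FORCE]. ROWS is a JSON object of lists of equal length, an entry for each row: "translation": the shift along the tool's x, y, z in units of 40 mm (1.0 is 40 mm), a list of three; "delta_rot": the turn, a rotation vector about the tool's x, y, z in units of 6 degrees (1.0 is 6 degrees), a list of three; "hand": the opening, from 0 (shut) to 1 (fully open). A call has 1 to 12 rows; each row is the pose to reach, as a shift and turn from the pose commanded when the call began, along the tool's axes at that moment; what a row does not reach only later rows make up. A row lasts 1/8 s, in which the tool goes at most 62.5 mm and 10.7 degrees, less where a joint would pass 70% of its speed; a pose out of reach is approached as far as the arm can. A call with a gripper value outside its range is refused whole. The fingers move at their own pace and stop on an object; FORCE is the grip in N (left out, the last holds). Time passes only in rows, so rows that repeat a pose let the fingers close. It gives the time, the measured TCP pose, the force, the opening and the grip force at its end, in the units of the state.
- sense(): the state, without advancing time (a new reading comes with each control period).
- snapshot(name): name is "side" or "top"; returns a dict with "img" (420x560x3 uint8, red, green, blue), "vertical_fov" (degrees; the focal length in pixels is half the picture's height over the tangent of half this angle, whatever the lens; pixels are square), "cx", "cy" (the principal point, pixels), "k1" (the pictures are not rectified: a ray, as slopes to the right and down, at radius r is drawn at 1 + k1 r^2 times it, then the intrinsics apply), "origin" and "rotation" of the camera in the world. Camera axes: x right, y up, looking along -z (the intrinsics and any distortion apply to the point x, -y, -z); pixel columns grow to the right and rows downward; lengths in mm; the calibration is good to about 2 mm. A picture is of the moment at which its call begins. There is no depth.
- sign_off(): hands the job in; it is judged then, once.
Trained networks look in a picture, given as the dict that the camera call returned (one of the last four; its "shot" number tells which), for a name from the list of things; names that differ only in an ending like _2 or _b are one class to them, and where a whole thing is asked for, a point or a joint stands for the part that bears it (a point fixed in the world has none). Each returns a list of dicts, best first, with "confidence" (0 to 1); they miss things now and then, are a little off and sometimes report something else, mostly with a low value. They report only what shows in the picture. A call takes as long as a camera call. They do not tell look-alikes from the thing itself.
- search_frame(picture, thing): "xyz" ([x, y, z] in mm, in world coordinates, good to about 4 mm: the middle of the surface that is visible of it).
- outline_of(picture, thing): "mask" (420x560 bool, what is visible of it).
The state is a dict: "time": time; "q": joint angles; "joint_vel": joint speeds; "tau": joint torques, N m; "tcp_pos": TCP position; "tool_rot": TCP orientation; "wrist_force": force on the tool from outside, world axes, zero at the start; "wrist_torque": the same for the moment, N m; "width": finger opening in mm; "grasp_force": force on a finger pad.
Only numpy, scipy, OpenCV 4.12 (cv2) and the standard library are available. Lean on these libraries where they do the work, as an engineer would, in place of code of your own. Each camera call takes 0.05 s, during which the arm holds its last target. There are 200 camera calls.

## Task

Put the larger flanged bronze bushing over the stub axle of the idler wheel, long sleeve down, and press it squarely into the wheel's hub until its flange sits flush on the hub face. Then push the larger spring clip sideways into the groove of the axle, above the bushing, until it snaps home round the axle, and let go. Leave the smaller bushing, the smaller clip, the oil bottle and the grit jar where they are.

Things in the scene. Friction and masses are not known exactly. Their poses are not given: they have to be found in the camera images.
- bracket: Grey bracket bolted flat to the bench; origin on the axle's centre line at bench height, x along its arm. Arm: to 173 mm from the axle, at most 30 mm high. Backing plate 160 mm across, 8 mm thick. A 3.5 mm sheet guard, top 88 mm above the bench, stands 74 to 78 mm from the axle, from 80 degrees on one side of +x to 80 degrees on the other; the -x side is open.
- hub_face (a point): Centre of the idler wheel's round hub face (aluminium, 52 mm across, black-tyred wheel of 120 mm that turns freely), 54 mm above the bench, z up. Bore 32 mm wide, 38 mm deep, chamfered; four spring strips narrow it to 27 mm from about 11 mm down, their sloping tops begin 3 mm down. Pushing the bushing in takes roughly 5 to 15 N; it stays where left.
- axle_tip (a point): Top end of the fixed steel stub axle that stands in the middle of the hub bore, on its centre line, 90 mm above the bench (36 mm above the hub face). The axle is 20 mm thick, its top 6 mm tapered to 13 mm.
- axle_groove (a point): Middle of the groove round the axle, on its centre line, 22 mm above the hub face. The groove is 8 mm high (18 to 26 mm above the hub face) and its core is 14 mm thick; above it is the 10 mm high axle end.
- bushing_mid (a point): Larger bronze bushing, the one to fit, standing sleeve down; point on its axis half-way up (21.5 mm above the foot), z towards the collar. Tube 30 mm outside, bore 22 mm, 43 mm long: sleeve 24 mm, then flange 50 mm across and 5 mm thick, then collar 30 mm across and 14 mm high to grip. 130 to 200 g. When home the collar top is 19 mm above the hub face, 1 mm above the groove's lower edge.
- bushing_shoulder (a point): Centre of the underside of that bushing's flange (24 mm above its foot); it coincides with hub_face when the bushing is home.
- clip_eye (a point): Larger spring clip, the one to fit: dark steel, 4.5 mm thick, 37 x 40 mm, lying flat; point at the centre of its eye, half-way up, x towards its open mouth. Sprung prongs (within 14 mm of the x axis, to 13.5 mm ahead of the eye) with flared lips leave a 10 mm mouth; they spread over the 14 mm core and snap back (roughly 5 to 15 N). Home when the eye is on the axle's centre line; it then lies on the collar.
- clip_back (a point): Middle of that clip's rigid back, 16 mm behind the eye along -x, half-way up. The back is 16 mm long (7.5 to 23.5 mm behind the eye) and 40 mm wide, with parallel flat sides at 20 mm left and right to grip by.
- small_bushing_mid (a point): A smaller bronze bushing that does not belong to this wheel, standing upright, 38 mm across the flange and 35 mm high; point on its axis half-way up.
- small_clip_eye (a point): A smaller clip that does not fit, lying flat, 29 mm wide, 4 mm thick; point at the centre of its eye, half-way up.
- oil_bottle: Bottle with a yellow cap, 44 mm across, 122 mm high, standing; origin at the centre of its underside.
- grit_jar: White jar with a blue cap, 58 mm across, 104 mm high, standing; origin at the centre of its underside.
There are look-alikes about, which are no part of the job. Leave any green look-alike of the part that bears bushing_mid alone. What is shaped like the part that bears clip_eye but green is not meant.

How it is judged (in metres and radians):
On the way, in this order (a step that is already met when the one before it is completed fails the run):
1. the bushing is pressed home: its flange flush on the hub face (z of bushing_shoulder in the frame of hub_face below 0.0015 m and horizontal distance between bushing_shoulder and hub_face below 0.002 m and angle between the z axis of bushing_mid and the z axis of hub_face, either way round below 0.05 rad), for 0.2 s.
2. the clip is snapped home in the groove (horizontal distance between clip_eye and axle_groove below 0.002 m and z of clip_eye in the frame of axle_groove between -0.003 and 0.003 m), for 0.2 s.
At the end, for the whole second after the job is handed in: The larger bushing is in the hub, its flange within 1.5 mm of the hub face, within 2 mm of centre and 0.05 rad of square; the larger clip is in the axle groove, its eye within 2 mm of the axle's centre line and 3 mm of the groove's mid height, lying flat within 0.1 rad; both released (all of step 1 and all of step 2 and z of bushing_shoulder in the frame of hub_face above -0.003 m and angle between the z axis of clip_eye and the z axis of axle_groove, either way round below 0.1 rad); the robot touches nothing.
It fails at once if the smaller bushing, the smaller clip, the oil bottle or the grit jar is shifted more than 25 mm (distance of any of small_bushing_mid, small_clip_eye, oil_bottle, grit_jar from where it was at the start of the episode above 0.025 m).
It also fails if it takes over 61 s, if anything falls off the work surface, if the arm or the gripper's body presses on something with over 40 N, if the wrist force passes 120 N, or if a joint passes its speed limit or range.

## Working session

There is one attempt and no reset: what is moved stays moved. The work goes in short steps, Python scripts to look and compute and a shell command to move; the robot and the scene stay as the last step left them, time stands still between calls to the robot, and variables do not carry over. Pictures are saved under pics/ and viewed, at most 10 in all, crops included, and the job is handed in when it is done.

```bash
mkdir -p pics; ls; cat > h.py <<'E'
from bench import *
import numpy as np, cv2
def f(p): return p["img"].shape[0]/2/np.tan(np.radians(p["vertical_fov"])/2)
def ray(p,u,v):
    F=f(p); d=np.array([(u-p["cx"])/F,(v-p["cy"])/F]); s=d.copy()
    for _ in range(20): s=d/(1+p["k1"]*(s@s))
    return np.array(p["rotation"])@np.array([s[0],-s[1],-1.])
def at(p,u,v,z):
    r=ray(p,u,v); o=np.array(p["origin"]); return o+r*(z-o[2])/r[2]
def proj(p,X):
    c=np.array(p["rotation"]).T@(np.array(X,float)-p["origin"]); s=np.array([c[0],-c[1]])/-c[2]
    s=s*(1+p["k1"]*(s@s)); return s*f(p)+[p["cx"],p["cy"]]
def save(p,n,box=None,k=1):
    im=p["img"][:,:,::-1]
    if box: im=im[box[1]:box[3],box[0]:box[2]]
    cv2.imwrite("pics/"+n+".png",cv2.resize(im,None,fx=k,fy=k,interpolation=cv2.INTER_CUBIC))
E
python3 - <<'E'
from h import *
np.set_printoptions(precision=1,suppress=True)
P={n:snapshot(n) for n in("side","top")}
for n,p in P.items():
    save(p,n+"0"); print(n,p["origin"],p["vertical_fov"],p["k1"],(p["rotation"])[2])
    for t in ["bracket","hub_face","axle_tip","axle_groove","bushing_mid","clip_eye","clip_back","small_bushing_mid","small_clip_eye","oil_bottle","grit_jar"]:
        print(t,[(np.array(d["xyz"]),proj(p,d["xyz"]).round(),round(d["confidence"],2)) for d in search_frame(p,t)][:4])
cv2.imwrite("pics/both.png",np.hstack([P[n]["img"][:,:,::-1] for n in P]))
print(sense())
E
```

```text
pics
side [ 325.3 -770.5  772.4] 53.3190229316021 -0.046619799692189545 [0.  0.7 0.7]
bracket [(array([575.8, -80.3,  44.9]), array([293., 228.]), 0.64)]
hub_face [(array([556.4, -96.2,  45.4]), array([288., 234.]), 0.59)]
axle_tip [(array([577.3, -83.9,  42.8]), array([294., 229.]), 0.85)]
axle_groove [(array([581.3, -84.7,  48.1]), array([296., 228.]), 0.81)]
bushing_mid [(array([448.1,  95. ,  24.3]), array([229., 199.]), 0.81), (array([557.4, -98.1,  44.1]), array([288., 235.]), 0.68), (array([351.7, 124.3,  28.5]), array([192., 197.]), 0.65)]
clip_eye [(array([663.1, 100.4,   5.3]), array([302., 189.]), 0.53)]
clip_back [(array([571.2,  94.7,   4.1]), array([272., 196.]), 0.63), (array([447.2,  97.7,  26.4]), array([228., 197.]), 0.51)]
small_bushing_mid [(array([ 602. , -294.2,   26.7]), array([335., 299.]), 0.75)]
small_clip_eye [(array([450.5,  96. ,  23.7]), array([230., 198.]), 0.71), (array([ 411.1, -266.1,    1.9]), array([246., 315.]), 0.4)]
oil_bottle [(array([701.8, 189. ,  69. ]), array([306., 152.]), 0.55), (array([449. ,  96.9,  28.3]), array([229., 197.]), 0.48)]
g
[... 939 characters left out ...]
7,   10.3]), array([370., 278.]), 0.55)]
oil_bottle [(array([696.1, 192.3,  91.7]), array([161., 145.]), 0.72)]
grit_jar [(array([ 729. , -264.6,   84.4]), array([371., 131.]), 0.75), (array([692.8, 193.1,  95.1]), array([160., 146.]), 0.24)]
{'time': 1.2, 'q': array([-76.7,  18.7, -11. ,  60.3,   0. ,  82.3]), 'joint_vel': array([-0. ,  0.1, -0.1, -0. ,  0. , -0. ]), 'tau': array([ -0. , -44.3,  26.3,   0. ,  -0. ,  -0. ]), 'tcp_pos': array([ 197.3, -513.4,  231.3]), 'tool_rot': array([[ 0.9,  0.4,  0. ],
       [ 0.4, -0.9, -0. ],
       [ 0. ,  0. , -1. ]]), 'wrist_force': array([-0.1, -0. ,  0.3]), 'wrist_torque': array([ 0.1,  0.1, -0. ]), 'grasp_force': 0.0, 'width': 85.37797634886302}
```

View images.

View pics/side0.png

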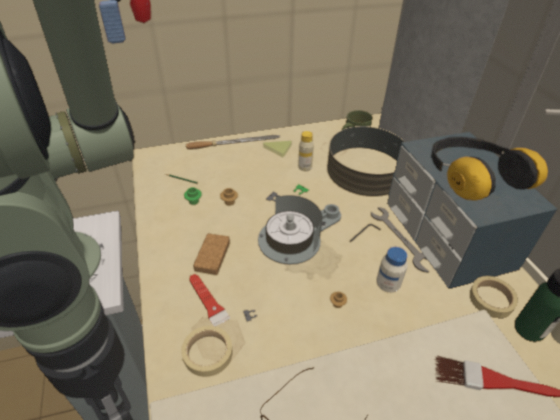

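View pics/top0.png

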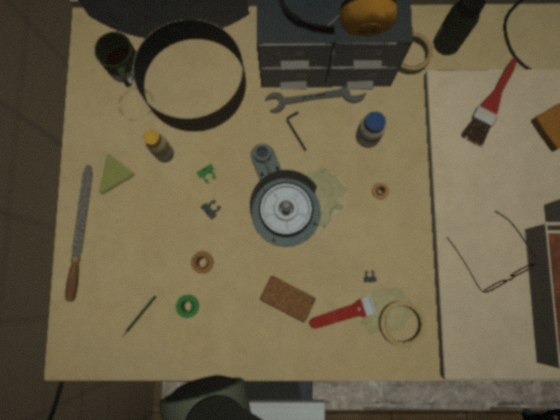

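```bash
python3 - <<'E'
from h import *
np.set_printoptions(precision=1,suppress=True)
P={n:snapshot(n) for n in("side","top")}
t=P["top"]["img"][165:285,180:330]; s=P["side"]["img"][165:275,180:350]
a=cv2.resize(t,(600,480),interpolation=cv2.INTER_CUBIC)
cv2.imwrite("pics/crop1.png",cv2.convertScaleAbs(a[:,:,::-1],alpha=1.5))
b=cv2.resize(s,(680,440),interpolation=cv2.INTER_CUBIC); cv2.imwrite("pics/crop2.png",cv2.convertScaleAbs(b[:,:,::-1],alpha=1.3))
for n,p in P.items():
    for t in ["bushing_mid","clip_eye","small_clip_eye","small_bushing_mid","bracket"]:
        for d in outline_of(p,t)[:3]:
            m=d["mask"].astype(np.uint8); M=cv2.moments(m,True)
            if M["m00"]<5: continue
            u,v=M["m10"]/M["m00"],M["m01"]/M["m00"]; print(n,t,round(d["confidence"],2),int(M["m00"]),round(u,1),round(v,1),cv2.boundingRect(m),at(p,u,v,{"b":24}.get(t[0],3)), np.median(p["img"][d["mask"]],0))
print(sense()["time"])
E
```

```text
side bushing_mid 0.67 238 192.7 195.3 (184, 187, 18, 18) [354.9 136.   24. ] [ 76. 127.  72.]
side bushing_mid 0.6 236 228.7 196.1 (220, 188, 19, 18) [449.7 106.   24. ] [143.5 113.   72. ]
side clip_eye 0.6 78 301.1 188.4 (295, 184, 14, 9) [661.5 107.4   3. ] [106. 148.  89.]
side clip_eye 0.52 94 272.0 196.5 (266, 192, 13, 10) [570.7  95.6   3. ] [121.5 113.5 102. ]
side small_clip_eye 0.59 87 248.6 313.7 (244, 309, 12, 11) [ 416.8 -263.8    3. ] [124. 116. 102.]
side small_bushing_mid 0.79 174 337.3 299.1 (330, 293, 16, 14) [ 615.2 -281.3    3. ] [143. 111.  69.]
side small_bushing_mid 0.22 3958 295.9 229.5 (258, 194, 84, 72) [594.6 -48.1   3. ] [127. 127. 117.]
side bracket 0.63 3806 296.1 229.3 (258, 195, 84, 70) [588.  -67.3  24. ] [125.  125.5 116. ]
top bushing_mid 0.89 329 187.0 306.2 (176, 295, 22, 23) [353.2 138.6  24. ] [47. 89. 43.]
top bushing_mid 0.71 355 202.1 262.3 (191, 251, 23, 23) [448.7 108.   24. ] [104.  77.  46.]
top bushing_mid 0.71 5001 282.8 201.5 (250, 145, 71, 102) [584.9 -71.1  24. ] [78. 86. 79.]
top clip_eye 0.55 151 206.6 172.4 (198, 165, 18, 18) [659.4 106.4   3. ] [61. 96. 50.]
top small_clip_eye 0.68 578 158.6 146.3 (144, 131, 30, 32) [723.2 221.1   3. ] [77.5 67.  43. ]
top small_clip_eye 0.48 52 370.1 278.5 (365, 275, 11, 7) [ 412.8 -265.5    3. ] [58.5 58.  57. ]
top small_bushing_mid 0.66 5121 282.4 201.1 (249, 144, 72, 103) [590.2 -70.2   3. ] [78. 86. 79.]
top small_bushing_mid 0.46 225 380.4 191.0 (372, 183, 17, 17) [ 612.7 -296.2    3. ] [114.  89.  56.]
top bracket 0.64 5034 282.3 201.1 (250, 144, 71, 103) [585.9 -69.9  24. ] [78. 86. 79.]
1.8
```

View pics/crop1.png

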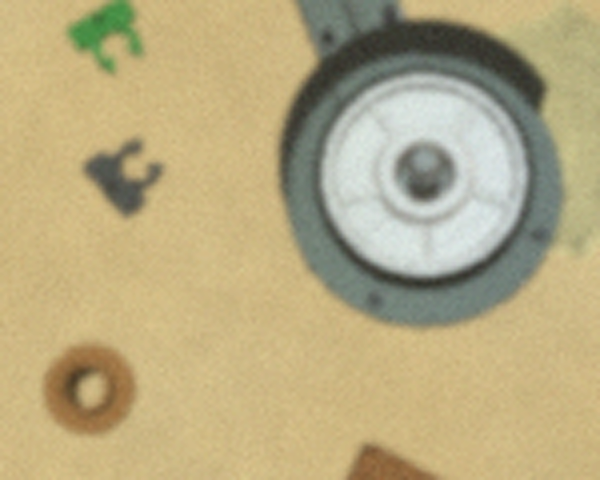

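View pics/crop2.png

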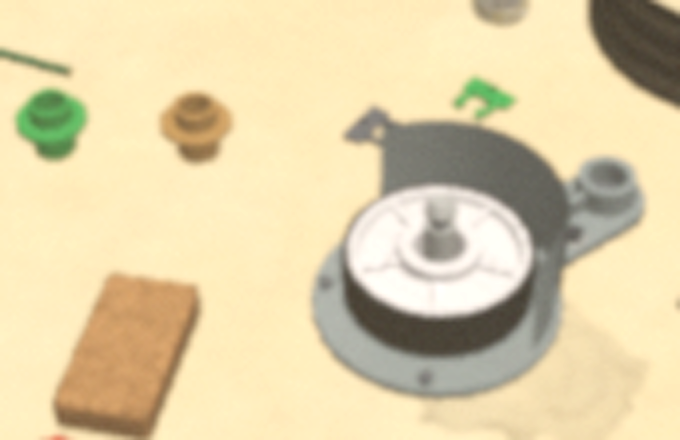

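```bash
cat > fit.py <<'E'
from h import *
from scipy.optimize import minimize
np.set_printoptions(precision=2,suppress=True)
K=6
def hullmask(p,polys,box):
    x0,y0,x1,y1=box; M=np.zeros(((y1-y0)*K,(x1-x0)*K),np.float32)
    for pts,val in polys:
        q=np.array([proj(p,X) for X in pts]); q=((q-[x0,y0]+.5)*K-.5)
        if val==1: q=cv2.convexHull(q.astype(np.float32))[:,0]
        cv2.fillPoly(M,[np.round(q*16).astype(np.int32)],float(val),shift=4)
    M=cv2.GaussianBlur(M,(0,0),K*.8)
    return cv2.resize(M,(x1-x0,y1-y0),interpolation=cv2.INTER_AREA)
def cost(p,polys,box):
    x0,y0,x1,y1=box; m=hullmask(p,polys,box).ravel(); A=np.c_[m,np.ones_like(m)]
    I=p["img"][y0:y1,x0:x1].reshape(-1,3).astype(float); c,r,*_=np.linalg.lstsq(A,I,rcond=None)
    return ((I-A@c)**2).sum()/((I-I.mean(0))**2).sum()
def circ(x,y,z,r): a=np.linspace(0,2*np.pi,32,endpoint=False); return np.c_[x+r*np.cos(a),y+r*np.sin(a),z+0*a]
def bush(x,y,z0=0): return [(np.r_[circ(x,y,z0+24,25),circ(x,y,z0+29,25)],1),(np.r_[circ(x,y,z0,15),circ(x,y,z0+43,15)],1)]
def clip(x,y,th,z0=0):
    c,s=np.cos(th),np.sin(th); R=np.array([[c,-s],[s,c]])
    def W(P): P=np.array(P)@R.T+[x,y]; return np.r_[np.c_[P,0*P[:,0]+z0],np.c_[P,0*P[:,0]+z0+4.5]]
    def T(P): P=np.array(P)@R.T+[x,y]; return np.c_[P,0*P[:,0]+z0+2.2]
    e=[(7*np.cos(a),7*np.sin(a)) for a in np.linspace(.78,2*np.pi-.78,20)]
    return [(W([(-23.5,-20),(-23.5,20),(-7.5,20),(-7.5,-20)]),1),(W([(-8,-11),(-8,11),(7,11),(7,-11)]),1),
      (W([(5,10),(5,5),(13.5,9),(13.5,14)]),1),(W([(5,-10),(5,-5),(13.5,-9),(13.5,-14)]),1),(T(e+[(13,-8),(13,8)]),0)]
def fit(p,model,x0,box,sc):
    x0=np.array(x0,float); best=None
    f=lambda d: cost(p,model(*(x0+np.array(d)*sc)),box)
    for k in ([-1],[0],[1]) if len(x0)==3 else ([0],):
        d0=np.zeros(len(x0)); d0[-1]=k[0]
        r=minimize(f,d0,method="Nelder-Mead",options=dict(initial_simplex=np.vstack([d0,d0+np.eye(len(x0))]),maxiter=120,xatol=.02,fatol=1e-5))
        if best is None or r.fun<best.fun: best=r
    return x0+best.x*sc,best.fun
E
python3 - <<'E'
from fit import *
P={n:snapshot(n) for n in("side","top")}
for n,bb,cb in(("top",(186,246,219,279),(196,196,225,222)),("side",(214,182,244,212),(262,188,278,204))):
    p=P[n]
    print(n,"bush",*fit(p,bush,(450,105),bb,4)); 
    print(n,"clip",*fit(p,clip,(572,96,-.75),cb,np.array([4,4,.3])))
t,s=P["top"],P["side"]
print("hub",at(t,286,208,54),at(s,289.75,226.25,54)); print("tip",at(t,286.75,205,90),at(s,290.25,216.25,90))
print("arm far",at(t,263,152,25), "side",at(s,331.5,209,30))
for n,p in P.items():
    a=proj(p,(563,-82,54)); print(n,[proj(p,(563,-82,z)) for z in(54,90)])
E
```

```text
top bush [449.38 107.99] 0.17166447980370414
top clip [578.66  89.05  -0.85] 0.05503816337780747
side bush [449.68 106.84] 0.06474172817761044
side clip [579.76  85.97  -0.94] 0.20709418553705003
hub [564.32 -78.1   54.  ] [565.79 -81.24  54.  ]
tip [563.95 -79.55  90.  ] [565.13 -83.73  90.  ]
arm far [701.   -26.06  25.  ] side [700.   -26.29  30.  ]
side [array([288.76, 226.68]), array([289.18, 215.94])]
top [array([287.79, 208.58]), array([287.91, 205.44])]
```

```bash
cat > plan.py <<'E'
import sys; from bench import *; import numpy as np
s=sense(); R=np.array(s["tool_rot"]); p=np.array(s["tcp_pos"]); h=np.degrees(np.arctan2(R[1,0],R[0,0]))
print("t %.2f tcp %s h %.2f tilt %s w %.1f F %s grip %.1f"%(s["time"],p.round(1),h,R[:2,2].round(3),s["width"],np.round(s["wrist_force"],1),s["grasp_force"]))
for a in sys.argv[1:]:
    x,y,z,hh=map(float,a.split(",")); d=R.T@(np.array([x,y,z])-p)/40; dh=(hh-h+180)%360-180
    print(a,"translation",d.round(3).tolist(),"rotz %.2f"%(-dh/6))
E
python3 plan.py 449.5,107.5,120,111.5 449.5,107.5,36,111.5
```

```text
t 1.90 tcp [ 197.3 -513.4  231.3] h 21.02 tilt [ 0. -0.] w 85.3 F [-0.3 -0.2  0.8] grip 0.0
449.5,107.5,120,111.5 translation [11.454, -12.229, 2.782] rotz -15.08
449.5,107.5,36,111.5 translation [11.454, -12.229, 4.882] rotz -15.08
```

```bash
python3 -m inch '{"translation":[[11.454,-12.229,2.782],[11.454,-12.229,2.782],[11.454,-12.229,2.782],[11.454,-12.229,2.782],[11.454,-12.229,2.782],[11.454,-12.229,2.782],[11.454,-12.229,2.782],[11.454,-12.229,2.782],[11.454,-12.229,2.782],[11.454,-12.229,2.782],[11.454,-12.229,2.782],[11.454,-12.229,2.782]],"delta_rot":[[0,0,-15.08],[0,0,-15.08],[0,0,-15.08],[0,0,-15.08],[0,0,-15.08],[0,0,-15.08],[0,0,-15.08],[0,0,-15.08],[0,0,-15.08],[0,0,-15.08],[0,0,-15.08],[0,0,-15.08]],"hand":[1,1,1,1,1,1,1,1,1,1,1,1]}' 30; python3 plan.py 449.5,107.5,120,111.5 449.5,107.5,34,111.5
```

```text
time: 3.4
tcp_pos: [450.4, 110.7, 119.5]
tool_rot: [[-0.372, 0.928, 0.0], [0.928, 0.372, 0.001], [0.0, 0.001, -1.0]]
wrist_force: [-0.4, -0.7, -0.2]
width: 85.7
grasp_force: 0.0
t 3.40 tcp [450.4 110.7 119.5] h 111.84 tilt [0.    0.001] w 85.7 F [-0.4 -0.7 -0.2] grip 0.0
449.5,107.5,120,111.5 translation [-0.065, -0.049, -0.012] rotz 0.06
449.5,107.5,34,111.5 translation [-0.066, -0.051, 2.138] rotz 0.06
```

```bash
python3 -m inch '{"translation":[[0,0,1.2],[0,0,2.15],[0,0,2.15],[0,0,2.15],[0,0,2.15],[0,0,2.15],[0,0,2.15],[0,0,2.15],[0,0,2.15]],"delta_rot":[[0,0,0],[0,0,0],[0,0,0],[0,0,0],[0,0,0],[0,0,0],[0,0,0],[0,0,0],[0,0,0]],"hand":[1,1,1,1,0.2,0.2,0.2,0.2,0.2]}' 25; python3 plan.py
```

```text
time: 4.53
tcp_pos: [449.9, 107.5, 34.7]
tool_rot: [[-0.366, 0.93, 0.001], [0.93, 0.366, -0.0], [-0.001, 0.001, -1.0]]
wrist_force: [-1.6, -1.8, 6.3]
width: 28.4
grasp_force: 24.2
t 4.53 tcp [449.9 107.5  34.7] h 111.50 tilt [ 0.001 -0.   ] w 28.4 F [-1.6 -1.8  6.3] grip 24.2
```

```bash
python3 -m inch '{"translation":[[0,0,-0.03],[0,0,-0.03],[0,0,-0.03],[0,0,-0.03],[0,0,-0.03],[0,0,-0.03],[0,0,-0.03],[0,0,-0.03],[0,0,-0.03],[0,0,-0.03],[0,0,-0.03],[0,0,-0.03]],"delta_rot":[[0,0,0],[0,0,-1],[0,0,-15],[0,0,-15],[0,0,-15],[0,0,-15],[0,0,-15],[0,0,-15],[0,0,-15],[0,0,-15],[0,0,-15],[0,0,-15]],"hand":[0.6,0.6,0.6,0.6,0.6,0.6,0.6,0.6,0.6,0.6,0.6,0.6]}' 25; python3 plan.py
python3 -m inch '{"translation":[[0,0,0],[0,0,0],[0,0,0],[0,0,0]],"delta_rot":[[0,0,0],[0,0,0],[0,0,0],[0,0,0]],"hand":[0.2,0.2,0.2,0.2]}' 70; python3 plan.py 564.8,-80.5,170,201.5 564.8,-80.5,120,201.5
```

```text
time: 6.02
tcp_pos: [449.5, 107.5, 35.2]
tool_rot: [[-0.931, -0.365, -0.0], [-0.365, 0.931, -0.0], [0.0, 0.0, -1.0]]
wrist_force: [-0.3, -0.0, 0.1]
width: 51.3
grasp_force: 0.0
t 6.03 tcp [449.5 107.5  35.2] h -158.62 tilt [-0. -0.] w 51.3 F [-0.3 -0.   0.1] grip 0.0
time: 6.52
tcp_pos: [449.7, 107.4, 35.7]
tool_rot: [[-0.931, -0.366, 0.001], [-0.366, 0.931, -0.0], [-0.0, -0.0, -1.0]]
wrist_force: [-1.1, -0.4, 5.8]
width: 26.4
grasp_force: 68.6
t 6.53 tcp [449.7 107.4  35.7] h -158.55 tilt [ 0.001 -0.   ] w 26.4 F [-1.1 -0.4  5.8] grip 68.6
564.8,-80.5,170,201.5 translation [-0.961, -5.426, -3.356] rotz -0.01
564.8,-80.5,120,201.5 translation [-0.96, -5.425, -2.106] rotz -0.01
```

```bash
python3 -m inch '{"translation":[[0,0,-1.5],[0,0,-3],[-0.961,-5.426,-3.1],[-0.961,-5.426,-3.1],[-0.961,-5.426,-3.1],[-0.961,-5.426,-3.1],[-0.961,-5.426,-3.1],[-0.961,-5.426,-3.1],[-0.961,-5.426,-3.1],[-0.961,-5.426,-3.1]],"delta_rot":[[0,0,0],[0,0,0],[0,0,0],[0,0,0],[0,0,0],[0,0,0],[0,0,0],[0,0,0],[0,0,0],[0,0,0]],"hand":[0.2,0.2,0.2,0.2,0.2,0.2,0.2,0.2,0.2,0.2]}' 70; python3 - <<'E'
from fit import *
P={n:snapshot(n) for n in("side","top")}
ims=[]
for n,p in P.items():
    u,v=proj(p,(564.8,-80.5,120)).astype(int); c=p["img"][v-45:v+45,u-40:u+40,::-1]; print(n,u-40,v-45)
    ims.append(cv2.resize(c,None,fx=4.9,fy=4.9,interpolation=cv2.INTER_CUBIC))
    print([proj(p,(564.8,-80.5,z)).round(1) for z in(54,90,120,150)])
cv2.imwrite("pics/held.png",cv2.convertScaleAbs(np.hstack(ims),alpha=1.4))
E
python3 plan.py
```

```text
time: 7.78
tcp_pos: [564.4, -79.3, 159.3]
tool_rot: [[-0.93, -0.368, -0.0], [-0.368, 0.93, 0.0], [0.0, 0.0, -1.0]]
wrist_force: [0.4, -0.6, -2.0]
width: 26.0
grasp_force: 69.9
side 250 161
[array([289.3, 226.1]), array([289.7, 215.4]), array([290.1, 206. ]), array([290.5, 196.3])]
top 247 156
[array([287.1, 207.8]), array([287.2, 204.6]), array([287.3, 201.8]), array([287.4, 198.8])]
t 7.88 tcp [564.7 -79.7 159.4] h -158.45 tilt [ 0. -0.] w 26.4 F [-0.6 -0.1 -2.2] grip 69.9
```

View pics/held.png

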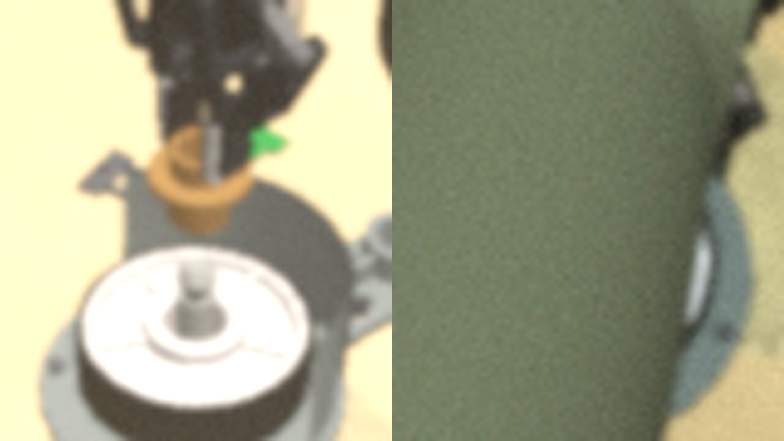

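```bash
python3 -m inch '{"translation":[[0,0,0.5],[0,0,0.8],[0,0,0.85],[0,0,0.9],[0,0,0.92]],"delta_rot":[[0,0,0],[0,0,0],[0,0,0],[0,0,0],[0,0,0]],"hand":[0.2,0.2,0.2,0.2,0.2]}' 70;  python3 plan.py
```

```text
time: 8.5
tcp_pos: [565.1, -80.5, 122.8]
tool_rot: [[-0.93, -0.366, 0.001], [-0.366, 0.93, -0.0], [-0.001, -0.0, -1.0]]
wrist_force: [0.3, 0.0, -1.5]
width: 26.3
grasp_force: 69.9
t 8.50 tcp [565.1 -80.5 122.8] h -158.51 tilt [ 0.001 -0.   ] w 26.3 F [ 0.3  0.  -1.5] grip 69.9
```

```bash
python3 -m inch '{"translation":[[0,0,0.1],[0,0,0.2],[0,0,0.27],[0,0,0.27]],"delta_rot":[[0,0,0],[0,0,0],[0,0,0],[0,0,0]],"hand":[0.2,0.2,0.2,0.2]}' 70;  python3 plan.py
```

```text
time: 9.0
tcp_pos: [564.6, -79.5, 111.1]
tool_rot: [[-0.93, -0.367, -0.001], [-0.367, 0.93, 0.002], [-0.0, 0.002, -1.0]]
wrist_force: [0.6, 5.0, -1.5]
width: 26.3
grasp_force: 69.9
t 9.00 tcp [564.6 -79.5 111.1] h -158.48 tilt [-0.001  0.002] w 26.3 F [ 0.6  5.  -1.5] grip 69.9
```

```bash
python3 -m inch '{"translation":[[-0.014,0.035,0],[-0.014,0.035,0],[-0.014,0.035,0.1],[-0.014,0.035,0.2],[-0.014,0.035,0.3],[-0.014,0.035,0.3]],"delta_rot":[[0,0,0],[0,0,0],[0,0,0],[0,0,0],[0,0,0],[0,0,0]],"hand":[0.2,0.2,0.2,0.2,0.2,0.2]}' 70;  python3 plan.py
```

```text
time: 9.75
tcp_pos: [564.8, -79.0, 99.1]
tool_rot: [[-0.93, -0.366, -0.0], [-0.366, 0.93, -0.0], [0.0, -0.0, -1.0]]
wrist_force: [1.5, 2.1, -2.8]
width: 26.1
grasp_force: 69.8
t 9.75 tcp [564.8 -79.   99.1] h -158.51 tilt [-0. -0.] w 26.1 F [ 1.5  2.1 -2.8] grip 69.8
```

```bash
python3 -m inch '{"translation":[[-0.015,0.01,0.1],[-0.015,0.01,0.2],[-0.015,0.01,0.3],[-0.015,0.01,0.38],[-0.015,0.01,0.43],[-0.015,0.01,0.43]],"delta_rot":[[0,0,0],[0,0,0],[0,0,0],[0,0,0],[0,0,0],[0,0,0]],"hand":[0.2,0.2,0.2,0.2,0.2,0.2]}' 70;  python3 plan.py
```

```text
time: 10.5
tcp_pos: [565.2, -78.2, 82.3]
tool_rot: [[-0.93, -0.366, -0.0], [-0.366, 0.93, 0.0], [0.0, 0.0, -1.0]]
wrist_force: [0.4, -0.3, -1.3]
width: 26.1
grasp_force: 70.0
t 10.50 tcp [565.2 -78.2  82.3] h -158.51 tilt [-0.  0.] w 26.1 F [ 0.4 -0.3 -1.3] grip 70.0
```

```bash
python3 -m inch '{"translation":[[0,0,0.1],[0,0,0.2],[0,0,0.28],[0,0,0.35],[0,0,0.39],[0,0,0.41],[0,0,0.42],[0,0,0.42]],"delta_rot":[[0,0,0],[0,0,0],[0,0,0],[0,0,0],[0,0,0],[0,0,0],[0,0,0],[0,0,0]],"hand":[0.2,0.2,0.2,0.2,0.2,0.2,0.2,0.2]}' 90;  python3 plan.py
```

```text
time: 11.5
tcp_pos: [566.1, -77.9, 67.3]
tool_rot: [[-0.93, -0.367, 0.002], [-0.367, 0.93, 0.0], [-0.002, -0.001, -1.0]]
wrist_force: [-2.1, 2.5, 10.3]
width: 25.5
grasp_force: 89.2
t 11.50 tcp [566.1 -77.9  67.3] h -158.47 tilt [0.002 0.   ] w 25.5 F [-2.1  2.5 10.3] grip 89.2
```

```bash
python3 -m inch '{"translation":[[0,0,0.03],[0,0,0.06],[0,0,0.06]],"delta_rot":[[0,0,0],[0,0,0],[0,0,0]],"hand":[0.2,0.2,0.2]}' 90;  python3 plan.py; python3 -m inch '{"translation":[[0,0,0.03],[0,0,0.06],[0,0,0.06]],"delta_rot":[[0,0,0],[0,0,0],[0,0,0]],"hand":[0.2,0.2,0.2]}' 90;  python3 plan.py
```

```text
time: 11.88
tcp_pos: [566.1, -78.0, 65.7]
tool_rot: [[-0.93, -0.367, 0.003], [-0.367, 0.93, 0.0], [-0.002, -0.001, -1.0]]
wrist_force: [-4.6, 2.7, 16.9]
width: 25.3
grasp_force: 90.0
t 11.88 tcp [566.1 -78.   65.7] h -158.48 tilt [0.003 0.   ] w 25.3 F [-4.6  2.7 16.9] grip 90.0
time: 12.25
tcp_pos: [566.2, -78.1, 65.5]
tool_rot: [[-0.93, -0.367, 0.003], [-0.367, 0.93, -0.0], [-0.003, -0.002, -1.0]]
wrist_force: [-10.3, 3.2, 34.6]
width: 25.5
grasp_force: 92.0
t 12.25 tcp [566.2 -78.1  65.5] h -158.47 tilt [ 0.003 -0.   ] w 25.5 F [-10.3   3.2  34.6] grip 92.0
```

```bash
python3 -m inch '{"translation":[[0,0,-0.08],[0,0,-0.08],[0,0,-0.08],[0,0,-0.08],[0,0,-0.08],[0,0,-1],[0,0,-2]],"delta_rot":[[0,0,0],[0,0,0],[0,0,0],[0,0,0],[0,0,0],[0,0,0],[0,0,0]],"hand":[0.2,0.2,0.65,0.65,0.65,0.7,0.8]}' 60;  python3 plan.py 568.5,100.8,110,131 568.5,100.8,30,131
```

```text
time: 13.12
tcp_pos: [564.5, -78.2, 140.7]
tool_rot: [[-0.93, -0.366, -0.002], [-0.366, 0.93, 0.0], [0.002, 0.001, -1.0]]
wrist_force: [0.2, -0.1, -0.2]
width: 68.3
grasp_force: 0.0
t 13.12 tcp [564.5 -78.2 140.7] h -158.51 tilt [-0.002  0.   ] w 68.3 F [ 0.2 -0.1 -0.2] grip 0.0
568.5,100.8,110,131 translation [-1.733, 4.127, 0.77] rotz 11.75
568.5,100.8,30,131 translation [-1.736, 4.124, 2.77] rotz 11.75
```

```bash
python3 -m inch '{"translation":[[-1.74,4.127,0.4],[-1.74,4.127,0.77],[-1.74,4.127,0.77],[-1.74,4.127,0.77],[-1.74,4.127,0.77],[-1.74,4.127,0.77],[-1.74,4.127,0.77],[-1.74,4.127,0.77],[-1.74,4.127,0.77],[-1.74,4.127,0.77]],"delta_rot":[[0,0,11.75],[0,0,11.75],[0,0,11.75],[0,0,11.75],[0,0,11.75],[0,0,11.75],[0,0,11.75],[0,0,11.75],[0,0,11.75],[0,0,11.75]],"hand":[0.8,0.8,0.8,0.8,0.8,0.8,0.8,0.8,0.8,0.8]}' 60;  python3 plan.py 568.5,100.8,0,131; python3 - <<'E'
from fit import *
P={n:snapshot(n) for n in("side","top")}
t=P["top"]
u,v=proj(t,(565,-78,60)); b=(int(u)-20,int(v)-20,int(u)+20,int(v)+20)
try: print("bush side",*fit(P["side"],lambda x,y:[(np.r_[circ(x,y,54,25),circ(x,y,59,25)],1),(np.r_[circ(x,y,59,15),circ(x,y,73,15)],1)],(565,-78),(274,206,306,238),3))
except Exception as e: print(e)
ims=[]
for n,p in P.items():
    u,v=proj(p,(566,10,60)).astype(int); ims.append(cv2.resize(p["img"][v-50:v+50,u-65:u+65,::-1],(400,308),interpolation=cv2.INTER_CUBIC)); print(n,u-65,v-50)
cv2.imwrite("pics/home.png",cv2.convertScaleAbs(np.hstack(ims),alpha=1.3))
E
```

```text
time: 14.38
tcp_pos: [569.5, 100.8, 110.0]
tool_rot: [[-0.657, 0.754, -0.0], [0.754, 0.657, -0.0], [0.0, -0.0, -1.0]]
wrist_force: [-0.7, -0.1, 0.0]
width: 68.5
grasp_force: 0.0
t 14.38 tcp [569.5 100.8 110. ] h 131.06 tilt [-0. -0.] w 68.5 F [-0.7 -0.1  0. ] grip 0.0
568.5,100.8,0,131 translation [0.017, -0.019, 2.749] rotz 0.01
bush side [564.65 -80.14] 0.8274472559532946
side 214 150
top 180 156
```

View pics/home.png

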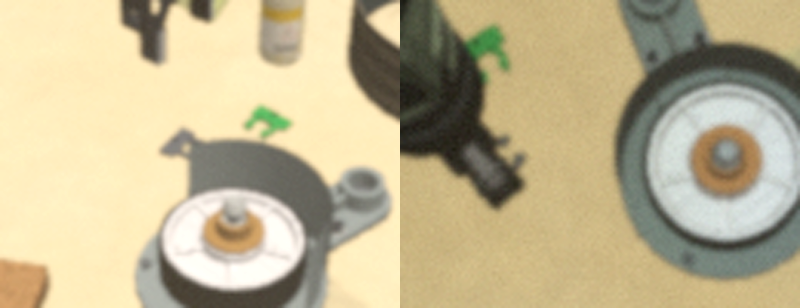

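```bash
python3 -m inch '{"translation":[[0.012,-0.012,1.2],[0.012,-0.012,2.2],[0.012,-0.012,2.7],[0.012,-0.012,2.78],[0.012,-0.012,2.78]],"delta_rot":[[0,0,0],[0,0,0],[0,0,0],[0,0,0],[0,0,0]],"hand":[0.75,0.75,0.75,0.75,0.55]}' 25;  python3 plan.py
python3 -m inch '{"translation":[[0,0,0],[0,0,0],[0,0,0],[0,0,0],[0,0,0]],"delta_rot":[[0,0,0],[0,0,0],[0,0,0],[0,0,0],[0,0,0]],"hand":[0.4,0.3,0.3,0.3,0.3]}' 25;  python3 plan.py
```

```text
time: 15.1
tcp_pos: [569.3, 100.9, -0.7]
tool_rot: [[-0.656, 0.755, 0.001], [0.755, 0.656, 0.0], [-0.0, 0.001, -1.0]]
wrist_force: [-0.6, -0.3, -0.5]
width: 48.1
grasp_force: 0.0
t 15.10 tcp [569.3 100.9  -0.7] h 131.01 tilt [0.001 0.   ] w 48.1 F [-0.6 -0.3 -0.5] grip 0.0
time: 15.72
tcp_pos: [570.0, 101.0, 0.0]
tool_rot: [[-0.656, 0.755, 0.002], [0.755, 0.656, 0.0], [-0.001, 0.002, -1.0]]
wrist_force: [1.0, 0.2, 7.3]
width: 38.3
grasp_force: 25.8
t 15.72 tcp [570. 101.   0.] h 131.00 tilt [0.002 0.   ] w 38.3 F [1.  0.2 7.3] grip 25.8
```

```bash
python3 -m inch '{"translation":[[0,0,0],[0,0,0],[0,0,-0.5],[0,0,-1.5],[0,0,-2.75],[0,0,-2.75],[0,0,-2.75]],"delta_rot":[[0,0,0],[0,0,0],[0,0,0],[0,0,0],[0,0,0],[0,0,0],[0,0,0]],"hand":[0.3,0.3,0.3,0.3,0.3,0.3,0.3]}' 60;  python3 plan.py 522.5,-95.2,110,201.5
```

```text
time: 16.6
tcp_pos: [568.4, 100.9, 108.5]
tool_rot: [[-0.656, 0.755, -0.0], [0.755, 0.656, -0.0], [0.0, -0.0, -1.0]]
wrist_force: [-0.5, 0.3, -0.6]
width: 36.6
grasp_force: 60.1
t 16.60 tcp [568.4 100.9 108.5] h 131.00 tilt [-0. -0.] w 36.6 F [-0.5  0.3 -0.6] grip 60.1
522.5,-95.2,110,201.5 translation [-2.947, -4.082, -0.037] rotz -11.75
```

```bash
python3 -m inch '{"translation":[[-2.947,-4.082,-0.04],[-2.947,-4.082,-0.04],[-2.947,-4.082,-0.04],[-2.947,-4.082,-0.04],[-2.947,-4.082,-0.04],[-2.947,-4.082,-0.04],[-2.947,-4.082,-0.04],[-2.947,-4.082,-0.04],[-2.947,-4.082,-0.04],[-2.947,-4.082,-0.04]],"delta_rot":[[0,0,-11.75],[0,0,-11.75],[0,0,-11.75],[0,0,-11.75],[0,0,-11.75],[0,0,-11.75],[0,0,-11.75],[0,0,-11.75],[0,0,-11.75],[0,0,-11.75]],"hand":[0.3,0.3,0.3,0.3,0.3,0.3,0.3,0.3,0.3,0.3]}' 60;  python3 plan.py 522.5,-95.2,74,201.5; python3 - <<'E'
from fit import *
p=snapshot("side"); 
u,v=proj(p,(545,-85,85)).astype(int); print(u-35,v-35)
cv2.imwrite("pics/pre.png",cv2.convertScaleAbs(cv2.resize(p["img"][v-35:v+35,u-35:u+35,::-1],(560,560),interpolation=cv2.INTER_CUBIC),alpha=1.2))
print(proj(p,(565.3,-78.3,90)),proj(p,(565.3-30*.93,-78.3-30*.367,112)))
E
```

```text
time: 17.85
tcp_pos: [522.7, -95.1, 110.0]
tool_rot: [[-0.931, -0.365, -0.001], [-0.365, 0.931, 0.0], [0.001, 0.0, -1.0]]
wrist_force: [0.5, 1.2, -1.0]
width: 36.7
grasp_force: 60.1
t 17.85 tcp [522.7 -95.1 110. ] h -158.57 tilt [-0.001  0.   ] w 36.7 F [ 0.5  1.2 -1. ] grip 60.1
522.5,-95.2,74,201.5 translation [0.004, -0.002, 0.9] rotz -0.01
247 184
[289.63 214.74] [279.89 213.15]
```

View pics/pre.png

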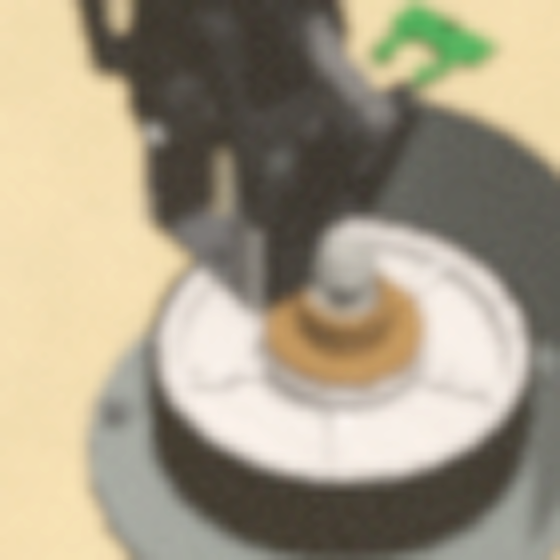

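```bash
python3 - <<'E'
from fit import *
p=snapshot("side"); t=snapshot("top")
def ov(p,u0,v0,w):
    im=cv2.convertScaleAbs(cv2.resize(p["img"][v0:v0+w,u0:u0+w,::-1],(400,400),interpolation=cv2.INTER_CUBIC),alpha=1.8); raw=im.copy(); k=400/w
    th=np.radians(21.5); u=np.array([np.cos(th),np.sin(th)]); e=np.array([522.7,-95.1])+16*u
    for pts,val in clip(e[0],e[1],th,110):
        q=np.array([proj(p,X) for X in pts]); q=(q-[u0,v0]+.5)*k
        q=cv2.convexHull(q.astype(np.float32))[:,0] if val else q
        cv2.polylines(im,[q.astype(np.int32)],True,(0,0,255) if val else (255,0,0),1)
    return np.hstack([raw,im])
cv2.imwrite("pics/ov.png",ov(p,255,190,45))
E
```

```text
(no output)
```

View pics/ov.png

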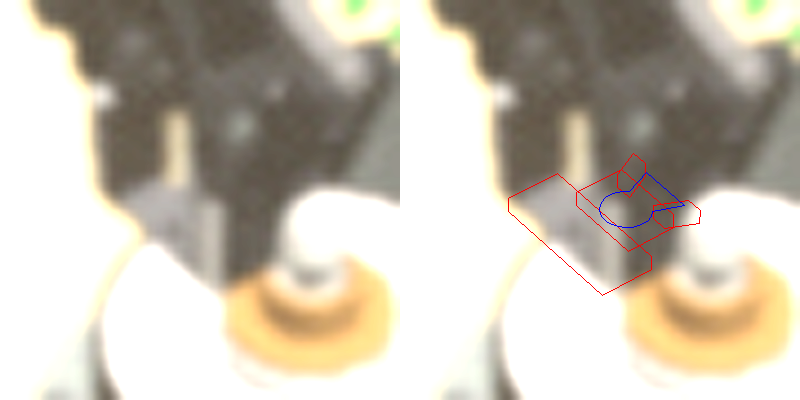

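```bash
python3 -m inch '{"translation":[[0,0,0.5],[0,0,0.8],[0,0,0.9],[0,0,0.9],[-0.15,0,0.9],[-0.25,0,0.9],[-0.25,0,0.9]],"delta_rot":[[0,0,0],[0,0,0],[0,0,0],[0,0,0],[0,0,0],[0,0,0],[0,0,0]],"hand":[0.3,0.3,0.3,0.3,0.3,0.3,0.3]}' 60;  python3 plan.py 551.3,-83.8,74,201.5
```

```text
time: 18.88
tcp_pos: [532.9, -91.5, 74.7]
tool_rot: [[-0.93, -0.367, 0.001], [-0.367, 0.93, -0.0], [-0.001, -0.001, -1.0]]
wrist_force: [0.4, -0.1, -0.8]
width: 36.8
grasp_force: 60.1
t 18.88 tcp [532.9 -91.5  74.7] h -158.48 tilt [ 0.001 -0.   ] w 36.8 F [ 0.4 -0.1 -0.8] grip 60.1
551.3,-83.8,74,201.5 translation [-0.497, 0.01, 0.018] rotz 0.00
```

```bash
python3 -m inch '{"translation":[[-0.1,0.005,0],[-0.2,0.01,0],[-0.25,0.01,0],[-0.25,0.01,0]],"delta_rot":[[0,0,0],[0,0,0],[0,0,0],[0,0,0]],"hand":[0.3,0.3,0.3,0.3]}' 60;  python3 plan.py
python3 -m inch '{"translation":[[-0.08,0,0],[-0.15,0,0],[-0.15,0,0]],"delta_rot":[[0,0,0],[0,0,0],[0,0,0]],"hand":[0.3,0.3,0.3]}' 60;  python3 plan.py 551.3,-83.8,74,201.5
```

```text
time: 19.38
tcp_pos: [539.3, -87.8, 73.7]
tool_rot: [[-0.931, -0.366, -0.004], [-0.366, 0.931, -0.001], [0.005, 0.0, -1.0]]
wrist_force: [-5.3, -1.6, 0.5]
width: 37.1
grasp_force: 60.3
t 19.38 tcp [539.3 -87.8  73.7] h -158.53 tilt [-0.004 -0.001] w 37.1 F [-5.3 -1.6  0.5] grip 60.3
time: 19.75
tcp_pos: [542.1, -86.4, 73.2]
tool_rot: [[-0.931, -0.365, -0.01], [-0.365, 0.931, -0.003], [0.01, 0.001, -1.0]]
wrist_force: [-10.5, -4.6, 3.7]
width: 36.5
grasp_force: 60.7
t 19.75 tcp [542.1 -86.4  73.2] h -158.58 tilt [-0.01  -0.003] w 36.5 F [-10.5  -4.6   3.7] grip 60.7
551.3,-83.8,74,201.5 translation [-0.238, -0.024, -0.024] rotz -0.01
```

```bash
python3 -m inch '{"translation":[[-0.06,0,-0.02],[-0.12,0,-0.02],[-0.12,0,-0.02]],"delta_rot":[[0,0,0],[0,0,0],[0,0,0]],"hand":[0.3,0.3,0.3]}' 80;  python3 plan.py
python3 -m inch '{"translation":[[-0.05,0,0],[-0.1,0,0],[-0.1,0,0]],"delta_rot":[[0,0,0],[0,0,0],[0,0,0]],"hand":[0.3,0.3,0.3]}' 80;  python3 plan.py 551.3,-83.8,74,201.5
```

```text
time: 20.12
tcp_pos: [550.8, -83.6, 74.9]
tool_rot: [[-0.93, -0.366, -0.002], [-0.366, 0.93, -0.0], [0.002, 0.0, -1.0]]
wrist_force: [-3.6, -1.7, -0.8]
width: 35.7
grasp_force: 80.1
t 20.12 tcp [550.8 -83.6  74.9] h -158.51 tilt [-0.002 -0.   ] w 35.7 F [-3.6 -1.7 -0.8] grip 80.1
time: 20.5
tcp_pos: [551.2, -83.4, 74.6]
tool_rot: [[-0.931, -0.365, -0.008], [-0.365, 0.931, -0.004], [0.009, -0.001, -1.0]]
wrist_force: [-11.9, -5.9, 5.2]
width: 35.8
grasp_force: 81.1
t 20.50 tcp [551.2 -83.4  74.6] h -158.57 tilt [-0.008 -0.004] w 35.8 F [-11.9  -5.9   5.2] grip 81.1
551.3,-83.8,74,201.5 translation [0.0, -0.01, 0.015] rotz -0.01
```

```bash
python3 -m inch '{"translation":[[0.07,0,0],[0.07,0,0],[0.07,0,0],[0.07,0,0],[0.07,0,0],[0.07,0,-0.5],[0.07,0,-1.5],[1.5,0,-2.5],[3,0,-3],[4.5,0,-3],[5.5,0,-3],[5.5,0,-3]],"delta_rot":[[0,0,0],[0,0,0],[0,0,0],[0,0,0],[0,0,0],[0,0,0],[0,0,0],[0,0,0],[0,0,0],[0,0,0],[0,0,0],[0,0,0]],"hand":[0.3,0.6,0.7,0.7,0.7,0.7,0.7,0.7,0.7,0.7,0.7,0.7]}' 80;  python3 plan.py
python3 - <<'E'
from fit import *
ims=[]
for n in("side","top"):
    p=snapshot(n); u,v=proj(p,(565.3,-78.3,70)).astype(int); c=cv2.resize(p["img"][v-20:v+20,u-20:u+20,::-1],(400,400),interpolation=cv2.INTER_CUBIC); print(n,u-20,v-20)
    if n=="top": c=cv2.convertScaleAbs(c,alpha=1.5)
    ims.append(c)
    th=np.radians(21.5)
    print(*fit(p,lambda x,y,a:clip(x,y,a,73),(565,-78,th),(u-20,v-20,u+15,v+15),np.array([2,2,.1])))
cv2.imwrite("pics/done.png",np.hstack(ims))
E
```

```text
time: 22.0
tcp_pos: [348.3, -163.0, 195.4]
tool_rot: [[-0.932, -0.363, -0.0], [-0.363, 0.932, -0.0], [0.0, -0.0, -1.0]]
wrist_force: [0.9, -1.0, 0.1]
width: 59.7
grasp_force: 0.0
t 22.00 tcp [ 348.3 -163.   195.4] h -158.72 tilt [-0. -0.] w 59.7 F [ 0.9 -1.   0.1] grip 0.0
side 269 200
[565.44 -94.01  -0.18] 0.9056212506661162
top 266 186
[566.02 -76.14   0.31] 0.4448961625452374
```

View pics/done.png

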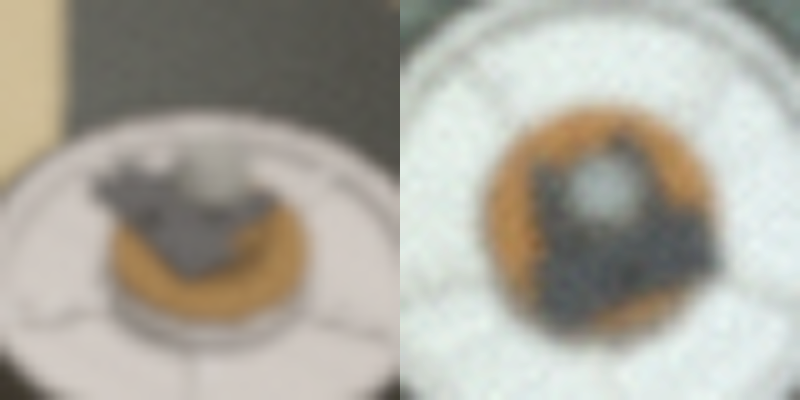

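```bash
python3 - <<'E'
from fit import *
for n in("side","top"):
    p=snapshot(n); I=p["img"].astype(float); m=(I[...,0]-I[...,2])
    C=proj(p,(565.3,-78.3,56)); u0,v0=C.astype(int)
    for u in range(u0-3,u0+4,3):
        col=m[v0:v0+16,u]; k=col.max()/2; i=np.where(col>k)[0].max(); e=v0+i+(col[i]-k)/(col[i]-col[i+1])
        print(n,u,"lower bronze edge",round(e,2),"pred z0=0,3:",[round(max(q[1] for q in [proj(p,X) for X in np.r_[circ(565.3,-78.3,z,25)]] if abs(q[0]-u)<1.5),2) for z in(54,57)])
print(sense()["time"])
E
```

```text
side 286 lower bronze edge 231.19 pred z0=0,3: [np.float64(232.4), np.float64(231.52)]
side 289 lower bronze edge 231.68 pred z0=0,3: [np.float64(232.73), np.float64(231.86)]
side 292 lower bronze edge 231.73 pred z0=0,3: [np.float64(232.48), np.float64(231.6)]
top 283 lower bronze edge 220.38 pred z0=0,3: [np.float64(218.62), np.float64(218.4)]
top 286 lower bronze edge 219.28 pred z0=0,3: [np.float64(218.83), np.float64(218.6)]
top 289 lower bronze edge 218.56 pred z0=0,3: [np.float64(218.6), np.float64(218.38)]
22.2
```

```bash
python3 - <<'E'
from fit import *
p=snapshot("side"); A=cv2.imread("pics/side0.png")[:,:,::-1].astype(int); I=p["img"].astype(int)
for v in range(208,240): print(v,A[v,288:292].mean(0).round(),I[v,288:292].mean(0).round(),I[v,288:292].mean(0)[0]-I[v,288:292].mean(0)[2])
for z,r in((54,26),(54,16),(54,25),(59,25),(73,15)): print(z,r,[proj(p,(565.3-r*.3*k,-78.3-r*.95*k,z)).round(1) for k in(1,-1)])
E
```

```text
208 [91. 91. 84.] [94. 94. 87.] 7.5
209 [91. 90. 84.] [95. 94. 88.] 7.75
210 [101.  99.  91.] [104. 103.  95.] 9.25
211 [146. 139. 133.] [150. 143. 136.] 13.25
212 [182. 175. 168.] [187. 180. 174.] 13.25
213 [180. 174. 167.] [185. 180. 172.] 13.0
214 [168. 164. 156.] [174. 170. 162.] 12.75
215 [162. 159. 150.] [168. 164. 155.] 12.5
216 [156. 152. 144.] [161. 157. 149.] 12.25
217 [149. 146. 137.] [154. 150. 142.] 12.75
218 [145. 142. 133.] [150. 146. 138.] 12.75
219 [134. 131. 122.] [139. 135. 127.] 12.0
220 [114. 110. 102.] [114. 111. 104.] 10.0
221 [107. 104.  97.] [99. 96. 92.] 7.0
222 [123. 119. 112.] [102.  98.  96.] 7.0
223 [125. 122. 114.] [107. 103. 100.] 7.5
224 [116. 112. 104.] [110. 105. 100.] 9.25
225 [112. 108. 100.] [106. 101.  96.] 9.25
226 [112. 108. 100.] [104.  95.  86.] 18.25
227 [112. 108. 100.] [116.  96.  73.] 43.0
228 [113. 108. 101.] [142. 112.  74.] 68.0
229 [122. 118. 111.] [162. 127.  80.] 81.5
230 [158. 152. 145.] [165. 130.  84.] 81.25
231 [191. 184. 178.] [157. 128.  93.] 64.5
232 [195. 188. 181.] [158. 143. 128.] 30.0
233 [179. 172. 166.] [171. 163. 156.] 15.0
234 [162. 155. 149.] [167. 160. 154.] 12.75
235 [178. 172. 166.] [182. 176. 170.] 12.25
236 [198. 193. 188.] [202. 196. 190.] 11.5
237 [202. 195. 190.] [206. 200. 194.] 12.25
238 [202. 196. 190.] [206. 200. 194.] 13.0
239 [201. 195. 188.] [206. 200. 194.] 13.0
54 26 [array([289.2, 233. ]), array([289.2, 218.2])]
54 16 [array([289.2, 230.1]), array([289.2, 221. ])]
54 25 [array([289.2, 232.7]), array([289.2, 218.5])]
59 25 [array([289.3, 231.3]), array([289.3, 217. ])]
73 15 [array([289.4, 224.2]), array([289.4, 215.7])]
```

```bash
python3 - <<'E'
from fit import *
p=snapshot("side"); A=cv2.imread("pics/side0.png")[:,:,::-1].astype(float)
def run(I,x,y,base,box,rows,lab,full):
    m=I[...,0]-I[...,2]; x0,y0,x1,y1=box; D=m[y0:y1,x0:x1]
    res=[]
    for dz in np.arange(-4,6.1,.5):
        z=base+dz; P=[(np.r_[circ(x,y,z+24,25),circ(x,y,z+29,25)],1)]+([(np.r_[circ(x,y,z,15),circ(x,y,z+43,15)],1)] if full else [])
        M=hullmask(p,P,box); a=M[rows].ravel(); d=D[rows].ravel(); Q=np.c_[a,np.ones_like(a)]; c,*_=np.linalg.lstsq(Q,d,rcond=None); res.append((((d-Q@c)**2).mean(),dz))
    print(lab,[(dz,round(r,1)) for r,dz in sorted(res)[:4]])
run(A,449.7,107.4,0,(212,180,246,214),slice(0,34),"bench",1)
I=p["img"].astype(float)
for dy in(-1,0,1): run(I,565.3,-78.3+dy,30,(270,205,308,245),slice(23,40),"hub dy%d"%dy,0)
E
```

```text
bench [(np.float64(3.0), np.float64(17.5)), (np.float64(2.0), np.float64(17.5)), (np.float64(2.5), np.float64(17.5)), (np.float64(3.5), np.float64(17.5))]
hub dy-1 [(np.float64(5.0), np.float64(3.9)), (np.float64(5.5), np.float64(4.1)), (np.float64(4.5), np.float64(5.1)), (np.float64(6.0), np.float64(5.2))]
hub dy0 [(np.float64(4.0), np.float64(4.4)), (np.float64(4.5), np.float64(5.0)), (np.float64(3.5), np.float64(5.8)), (np.float64(5.0), np.float64(6.0))]
hub dy1 [(np.float64(3.5), np.float64(5.5)), (np.float64(3.0), np.float64(5.6)), (np.float64(2.5), np.float64(6.9)), (np.float64(4.0), np.float64(7.1))]
```

```bash
python3 plan.py 571.8,-75.7,140,201.5
```

```text
t 22.30 tcp [ 351.4 -162.5  195.2] h -158.42 tilt [0. 0.] w 59.9 F [-0.2  0.4  0.2] grip 0.0
571.8,-75.7,140,201.5 translation [-5.922, -0.01, 1.38] rotz 0.01
```

```bash
python3 -m inch '{"translation":[[-5.922,-0.01,0.6],[-5.922,-0.01,1],[-5.922,-0.01,1.38],[-5.922,-0.01,1.38],[-5.922,-0.01,1.38],[-5.922,-0.01,1.38],[-5.922,-0.01,1.38],[-5.922,-0.01,1.38]],"delta_rot":[[0,0,0],[0,0,0],[0,0,0],[0,0,0],[0,0,0],[0,0,0],[0,0,0],[0,0,0]],"hand":[0.445,0.445,0.445,0.445,0.445,0.445,0.445,0.445]}' 40; python3 plan.py 571.8,-75.7,90,201.5 571.8,-75.7,66,201.5
```

```text
time: 23.3
tcp_pos: [570.6, -76.8, 140.9]
tool_rot: [[-0.931, -0.365, 0.001], [-0.365, 0.931, -0.0], [-0.001, -0.001, -1.0]]
wrist_force: [-0.9, -0.2, 0.3]
width: 38.1
grasp_force: 0.0
t 23.30 tcp [570.6 -76.8 140.9] h -158.56 tilt [ 0.001 -0.   ] w 38.1 F [-0.9 -0.2  0.3] grip 0.0
571.8,-75.7,90,201.5 translation [-0.036, 0.017, 1.273] rotz -0.01
571.8,-75.7,66,201.5 translation [-0.036, 0.017, 1.873] rotz -0.01
```

```bash
python3 -m inch '{"translation":[[-0.015,0.007,0.6],[-0.015,0.007,1.1],[-0.015,0.007,1.3],[-0.015,0.007,1.3]],"delta_rot":[[0,0,0],[0,0,0],[0,0,0],[0,0,0]],"hand":[0.445,0.445,0.445,0.445]}' 40; python3 plan.py 571.8,-75.7,66,201.5
```

```text
time: 23.8
tcp_pos: [571.1, -76.0, 88.2]
tool_rot: [[-0.931, -0.366, -0.0], [-0.366, 0.931, 0.0], [0.0, 0.0, -1.0]]
wrist_force: [-0.5, -0.3, 0.1]
width: 38.2
grasp_force: 0.0
t 23.80 tcp [571.1 -76.   88.2] h -158.54 tilt [-0.  0.] w 38.2 F [-0.5 -0.3  0.1] grip 0.0
571.8,-75.7,66,201.5 translation [-0.019, 0.002, 0.554] rotz -0.01
```

```bash
python3 -m inch '{"translation":[[-0.01,0,0.2],[-0.01,0,0.4],[-0.01,0,0.5],[-0.01,0,0.55]],"delta_rot":[[0,0,0],[0,0,0],[0,0,0],[0,0,0]],"hand":[0.445,0.445,0.445,0.445]}' 40; python3 plan.py; python3 -m inch '{"translation":[[0,0,0.05],[0,0,0.1],[0,0,0.1]],"delta_rot":[[0,0,0],[0,0,0],[0,0,0]],"hand":[0.445,0.445,0.445]}' 40; python3 plan.py
```

```text
time: 24.3
tcp_pos: [571.6, -75.5, 65.6]
tool_rot: [[-0.93, -0.366, -0.001], [-0.366, 0.93, 0.0], [0.0, 0.0, -1.0]]
wrist_force: [0.3, -0.2, -0.2]
width: 38.1
grasp_force: 0.0
t 24.30 tcp [571.6 -75.5  65.6] h -158.50 tilt [-0.001  0.   ] w 38.1 F [ 0.3 -0.2 -0.2] grip 0.0
time: 24.68
tcp_pos: [571.8, -75.6, 61.9]
tool_rot: [[-0.93, -0.366, -0.0], [-0.366, 0.93, 0.0], [0.0, 0.0, -1.0]]
wrist_force: [0.2, -0.4, -0.6]
width: 38.1
grasp_force: 0.0
t 24.68 tcp [571.8 -75.6  61.9] h -158.50 tilt [-0.  0.] w 38.1 F [ 0.2 -0.4 -0.6] grip 0.0
```

```bash
python3 -m inch '{"translation":[[0,0,0.04],[0,0,0.08],[0,0,0.08]],"delta_rot":[[0,0,0],[0,0,0],[0,0,0]],"hand":[0.445,0.445,0.445]}' 40; python3 plan.py; python3 -m inch '{"translation":[[0,0,0.04],[0,0,0.06],[0,0,0.06]],"delta_rot":[[0,0,0],[0,0,0],[0,0,0]],"hand":[0.445,0.445,0.445]}' 40; python3 plan.py
```

```text
time: 25.05
tcp_pos: [571.7, -75.6, 58.7]
tool_rot: [[-0.93, -0.366, -0.0], [-0.366, 0.93, 0.0], [0.0, 0.0, -1.0]]
wrist_force: [-0.5, -0.0, -0.4]
width: 38.4
grasp_force: 0.0
t 25.05 tcp [571.7 -75.6  58.7] h -158.51 tilt [-0.  0.] w 38.4 F [-0.5 -0.  -0.4] grip 0.0
time: 25.42
tcp_pos: [572.0, -75.7, 57.7]
tool_rot: [[-0.93, -0.366, 0.001], [-0.366, 0.93, -0.0], [-0.001, -0.001, -1.0]]
wrist_force: [-3.0, 0.3, 10.2]
width: 37.9
grasp_force: 5.1
t 25.43 tcp [572.  -75.7  57.7] h -158.50 tilt [ 0.001 -0.   ] w 37.9 F [-3.   0.3 10.2] grip 5.1
```

```bash
python3 -m inch '{"translation":[[0,0,0.04],[0,0,0.05],[0,0,0.05]],"delta_rot":[[0,0,0],[0,0,0],[0,0,0]],"hand":[0.445,0.445,0.445]}' 40; python3 plan.py
```

```text
time: 25.8
tcp_pos: [572.1, -75.7, 57.6]
tool_rot: [[-0.93, -0.366, 0.002], [-0.366, 0.93, -0.001], [-0.001, -0.001, -1.0]]
wrist_force: [-8.2, 2.3, 24.8]
width: 38.0
grasp_force: 12.3
t 25.80 tcp [572.1 -75.7  57.6] h -158.50 tilt [ 0.002 -0.001] w 38.0 F [-8.2  2.3 24.8] grip 12.3
```

```bash
python3 -m inch '{"translation":[[0,0,-0.2],[0,0,-1],[0,0,-2],[1,0,-3],[2.5,0,-3.2],[4,0,-3.2],[5.5,0,-3.2],[5.5,0,-3.2],[5.5,0,-3.2],[5.5,0,-3.2]],"delta_rot":[[0,0,0],[0,0,0],[0,0,0],[0,0,0],[0,0,0],[0,0,0],[0,0,0],[0,0,0],[0,0,0],[0,0,0]],"hand":[0.445,0.445,0.445,0.445,0.445,0.445,0.445,0.445,0.445,0.445]}' 40; python3 plan.py
python3 - <<'E'
from fit import *
p=snapshot("top"); u,v=proj(p,(565.3,-78.3,70)).astype(int)
cv2.imwrite("pics/final.png",cv2.convertScaleAbs(cv2.resize(p["img"][v-25:v+25,u-25:u+25,::-1],(400,400),interpolation=cv2.INTER_CUBIC),alpha=1.5))
E
```

```text
time: 27.05
tcp_pos: [368.4, -156.3, 182.6]
tool_rot: [[-0.93, -0.368, 0.001], [-0.368, 0.93, -0.0], [-0.001, -0.001, -1.0]]
wrist_force: [-0.3, 0.7, 0.1]
width: 38.1
grasp_force: 0.0
t 27.05 tcp [ 368.4 -156.3  182.6] h -158.43 tilt [ 0.001 -0.   ] w 38.1 F [-0.3  0.7  0.1] grip 0.0
```

View pics/final.png

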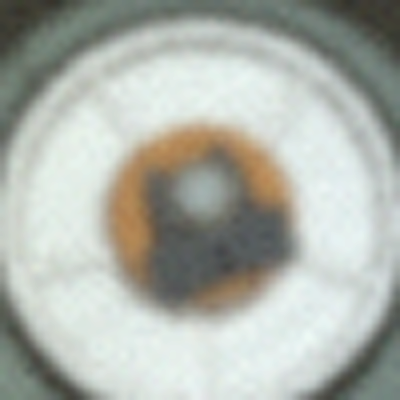

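The clip sits round the axle at crop (205,190), with its back at (220,255). The bronze flange is concentric below it at (200,215), and nothing has shifted.

```bash
python3 -c "
from bench import *
print(sign_off())"
```

```text
the job is handed in; nothing more can be done
None
```

The job is handed in (result not shown to me): the larger bushing is pressed into the hub, where the flange held firm under 25 N; the larger clip is snapped into the axle groove and released; and the arm is clear at about 27 s of the 61 s allowed.

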